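# Start the load cell test controller

## Task

Start the test controller on the desk with your fingertips: push the raised end of its rocker fully down, then push the round mushroom knob fully in, and last press the long bar key right down and let it spring back up. Keep to that order, do not press the small square key, and neither lift nor shift the loose things round it; nothing needs gripping.

Things in the scene. Friction and masses are not known exactly. Their poses are not given: they have to be found in the camera images.
- base_plate: Fixed aluminium plate, 215 x 160 mm, top 8 mm above the desk. On it four fixed grey housings, 66 x 66 mm, tops 46 mm above the desk, in a 2 x 2 block, centres 76 mm apart, square to the plate; which control is where varies. Origin: on the desk under the block's centre; +x to the rear deck (x = 75 to 135 mm), away from the robot; +y left, z up. Turned up to 0.5 rad about z.
- rocker_end (a point): Point on the face of the rocker's end to press (raised at the start, towards the plate's -x, nearer the robot), 20 mm from the pivot, on the middle line; moves with the rocker. When fully down that face is level, 52 mm above the desk: the point sinks about 8 mm.
- rocker (a joint): Black V-faced rocker paddle, 54 mm long along the plate's x, 36 mm wide, pivot in its middle; raised tip 63 mm above the desk. Angle in rad: 0 that end up (off), 0.40 fully down (on). Starts between 0 and 0.05. Stays where it is left (friction 0.05 N m: 2 to 5 N at the end).
- knob_top (a point): Centre of the flat top of the round black mushroom knob, 34 mm across, 70 mm above the desk when out; moves with the knob.
- knob (a joint): How far the mushroom knob is pushed in, m: 0 out, 0.010 fully in against its stop. Takes about 4 N and stays where it is left. Starts between 0 and 0.001.
- bar_top (a point): Centre of the flat top of the long black bar key, 24 mm along the plate's x and 54 mm along y, 58 mm above the desk when up; moves with the key.
- bar (a joint): How far the bar key is pressed, m: 0 up, 0.006 fully down. A spring (2 N at first, 6 N fully down) returns it.
- square_top (a point): Centre of the flat top of the small square black key, 26 x 26 mm, 58 mm above the desk: not to be pressed.
- square (a joint): How far the square key is pressed, m: 0 up, 0.006 fully down; sprung.
- load_cell: Bystander: a spare load cell, a 47 x 60 x 54 mm block with a stud on top, standing loose on the rear deck of the base plate. Origin: centre of its underside.
- weight_large: Bystander: a brass weight, 26 mm across and 30 mm tall, standing loose on the rear deck. Origin: centre of its underside.
- weight_small: Bystander: a brass weight, 21 mm across and 23 mm tall, standing loose on the rear deck. Origin: centre of its underside.
- screwdriver: Bystander: a screwdriver 176 mm long, 24 mm thick, lying loose on the desk. Origin: centre of its underside.
- phone: Bystander: a phone 144 x 72 x 8 mm lying loose on the desk to the right. Origin: centre of its underside.

How it is judged:
On the way, in this order (a step that is already met when the one before it is completed fails the run):
1. the rocker's raised end is pushed down (on) (value of joint rocker above 0.33 rad), for 0.1 s.
2. the mushroom knob is pushed in (value of joint knob above 0.0085 m), for 0.1 s.
3. the bar key is pressed down (value of joint bar above 0.0045 m), for 0.05 s.
At the end, for the whole second after the job is handed in: the rocker stands at 0.33 rad or more of its 0.40, the mushroom knob is in by at least 8.5 of its 10 mm, and the bar and square keys are up (within 1.5 mm) (value of joint rocker above 0.33 rad and value of joint knob above 0.0085 m and value of joint each of bar, square below 0.0015 m); the robot touches nothing.
It fails at once if the mushroom knob is pushed in (over 5 mm) while the rocker is off (value of joint knob above 0.005 m and value of joint rocker below 0.3 rad).
It fails at once if the bar key is pressed (over 3 mm) before the rocker is on and the knob is in (value of joint bar above 0.003 m and (value of joint rocker below 0.3 rad or value of joint knob below 0.008 m)).
It fails at once if the square key is pressed (over 2 mm) (value of joint square above 0.002 m).
It fails at once if a loose thing is lifted or shifted by more than 20 mm (distance of any of load_cell, weight_large, weight_small, screwdriver, phone from where it was at the start of the episode above 0.02 m).
It also fails if it takes over 40 s, if anything falls off the work surface, if the arm or the gripper's body presses on something with over 40 N, if the wrist force passes 120 N, or if a joint passes its speed limit or range.

## Robot

A 6-joint arm with a two-finger parallel gripper is mounted at the origin on a cart in front of the work surface, level with it; the furniture and walls round the work are solid. World frame = base frame: x ahead of the robot, y to its left, z up, the work surface at z = 0. Lengths are in m, angles in rad, forces in N, time in s.
With the tool pointing down it reaches from about 0.25 to 0.8 m from the base axis. Payload 8.5 kg.
Tool frame: the origin (TCP) lies on the centre line of the jaws, within the pads' length; the fingertips stand 14 mm ahead of it and the grasp point (between the pads) lies 5 mm behind it (env.tips_ahead is the distance from the TCP to the fingertips, in m); z points along the fingers, y is the line along which they close (so a half turn about z gives the same grasp; the last joint's range is limited). The gripper opens to 85 mm and grips with 20 to 120 N. Pads are 22 mm wide; open, the fingers measure 114 mm over their backs; the gripper's body (76 mm by 85 mm) begins 54 mm behind the grasp point. The pads swing forward as they close: fully open they stand 13 mm farther back than shut.
Start: joints at [-1.221, 0.238, -0.013, 1.319, 0, 1.571], TCP at [0.18, -0.493, 0.245] pointing down, gripper open.
Joint ranges: [-2.66, 2.66], [-1.03, 1.9], [-1.14, 1.46], [-1.82, 2.27], [-1.45, 1.34], [-3.14, 3.14]. Speed limits (rad/s): [2.22, 2.22, 2.79, 3.14, 3.14, 3.14].

## Interface

Orientations are given as a 3x3 rotation matrix whose columns are the frame's x, y, z axes.
In Python, from bench import get_state, eyes, order, env gives the robot as it stands.
- The arm moves only by the tool move_arm, never from a script. Its argument "targets" is one flat list of numbers, 7 for each row, row after row: the shift along the tool's x, y, z in m, then the turn, a rotation vector about the tool's x, y, z in rad, then the closure, from -1 (fully open) to 1 (shut). In form: [dx, dy, dz, rx, ry, rz, hand, dx, dy, dz, rx, ry, rz, hand, ...]. A call has 1 to 10 rows; each row is the pose to reach, as a shift and turn from the pose commanded when the call began, along the tool's axes at that moment; what a row does not reach only later rows make up. A row lasts 1/12 s, in which the tool goes at most 41.7 mm and 7.16 degrees, less where a joint would pass 70% of its speed; a pose out of reach is approached as far as the arm can. A call with a gripper value outside its range is refused whole. The fingers move at their own pace and stop on an object; "force" is the grip in N (left out, the last holds). Time passes only in rows, so rows that repeat a pose let the fingers close. It gives the time, the measured TCP pose, the force, the opening and the grip force at its end, in the units of the state.
- get_state(): the state, without advancing time (a new reading comes with each control period).
- eyes.read_camera(name): name is "side" or "top"; returns a dict with "pixels" (400x640x3 uint8, red, green, blue), "range_z" (400x640 float32, m along the optical axis (not along the pixel's ray), 0 where there is no reading), "fx", "fy", "cx", "cy" (pixels), "k1" (the pictures are not rectified: a ray, as slopes to the right and down, at radius r is drawn at 1 + k1 r^2 times it, then the intrinsics apply), "world_to_cam" (4x4, takes a point from world to camera coordinates). Camera axes: x right, y up, looking along -z (the intrinsics and any distortion apply to the point x, -y, -z); pixel columns grow to the right and rows downward; lengths in m; the calibration is good to about 2 mm. A picture is of the moment at which its call begins.
- order.close_job(): hands the job in; it is judged then, once.
The state is a dict: "time_s": time; "joint_pos": joint angles; "joint_vel": joint speeds; "joint_torque": joint torques, N m; "ee_pos": TCP position; "ee_rot": TCP orientation; "force": force on the tool from outside, world axes, zero at the start; "moment": the same for the moment, N m; "gripper_width": opening from 0.0 (shut) to 1.0 (fully open); "grip_force": force on a finger pad.
Only numpy, scipy, OpenCV 4.12 (cv2) and the standard library are available. Lean on these libraries where they do the work, as an engineer would, in place of code of your own. Each camera call takes 0.05 s, during which the arm holds its last target. There are 200 camera calls.

## Working session

There is one attempt and no reset: what is moved stays moved. The work goes in short steps, Python scripts to look and compute and a tool call to move; the robot and the scene stay as the last step left them, time stands still between calls to the robot, and variables do not carry over. Pictures are saved under pics/ and viewed, at most 10 in all, crops included, and the job is handed in when it is done.

Besides the shell and the picture viewer there is one more tool, called as name(argument=value, ...) on one line, values as JSON. move_arm: Moves the arm, as the interface text tells. Its arguments: {"type":"object","properties":{"targets":{"type":"array"},"force":{"type":"number"}},"required":["targets"]}

```bash
mkdir -p pics; cat > h.py <<'E'
import numpy as np, cv2
from bench import get_state, eyes, order, env
def shot(n):
    c=eyes.read_camera(n); np.savez(f'/tmp/{n}.npz',**c); return c
def load(n): return dict(np.load(f'/tmp/{n}.npz'))
def ray(c,u,v):
    K=np.array([[c['fx'],0,c['cx']],[0,c['fy'],c['cy']],[0,0,1]],float)
    # 1+k1 r^2 model = OpenCV k1
    p=cv2.undistortPoints(np.array([[[u,v]]],float),K,np.array([float(c['k1']),0,0,0]))[0,0]
    M=np.linalg.inv(c['world_to_cam']); d=M[:3,:3]@np.array([p[0],-p[1],-1]); return M[:3,3],d
def at(c,u,v):
    o,d=ray(c,u,v); return o+d*c['range_z'][int(round(v)),int(round(u))]
def atz(c,u,v,z):
    o,d=ray(c,u,v); return o+d*(z-o[2])/d[2]
def proj(c,P):
    q=c['world_to_cam']@np.r_[P,1]; x,y=q[0]/-q[2],-q[1]/-q[2]; k=1+c['k1']*(x*x+y*y)
    return np.array([c['cx']+c['fx']*x*k,c['cy']+c['fy']*y*k])
E
python3 - <<'E'
from h import *
for n in('top','side'):
    c=shot(n); cv2.imwrite(f'pics/{n}0.png',c['pixels'][:,:,::-1]); print(n,np.linalg.inv(c['world_to_cam'])[:3].round(3),c['fx'],c['k1'])
s=get_state(); print(s['time_s'],s['ee_pos'],s['ee_rot'],s['gripper_width'])
E
```

```text
top [[-0.011  0.994 -0.111  0.381]
 [-1.    -0.009  0.014 -0.246]
 [ 0.013  0.111  0.994  1.265]] 447.80760802492034 -0.04750937017100953
side [[ 0.999  0.028 -0.024  0.523]
 [-0.036  0.661 -0.749 -0.958]
 [-0.005  0.75   0.662  0.73 ]] 393.6441219884021 0.03377686341531095
0.1 [ 0.17981355 -0.49289194  0.2447606 ] [[ 9.39434986e-01  3.42726865e-01 -4.49741856e-04]
 [ 3.42727159e-01 -9.39434276e-01  1.15575955e-03]
 [-2.63930653e-05 -1.23989971e-03 -9.99999231e-01]] 1.004224215999628
```

View pics/top0.png

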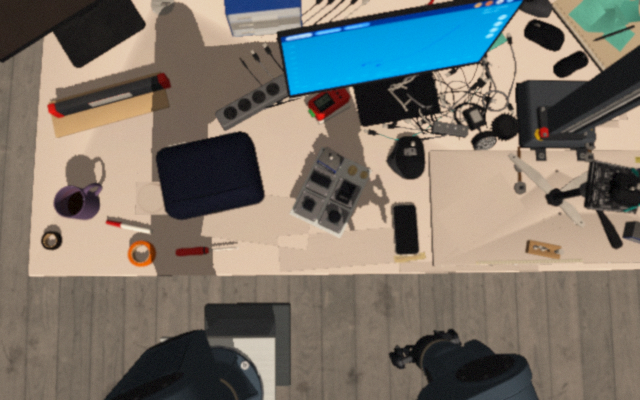

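View pics/side0.png

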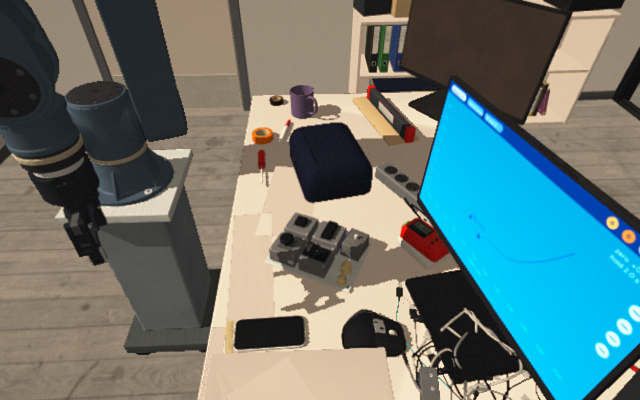

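The plate is at about (332,192) in top and (322,248) in side. I'll enlarge both.

```bash
python3 - <<'E'
from h import *
c=load('top');a=cv2.resize(c['pixels'][142:242,282:382],(600,600),interpolation=cv2.INTER_CUBIC)
cv2.imwrite('pics/topc.png',a[:,:,::-1])
c=load('side');a=cv2.resize(c['pixels'][200:300,260:380],(720,600),interpolation=cv2.INTER_CUBIC)
cv2.imwrite('pics/sidec.png',a[:,:,::-1])
E
```

```text
(no output)
```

View pics/topc.png

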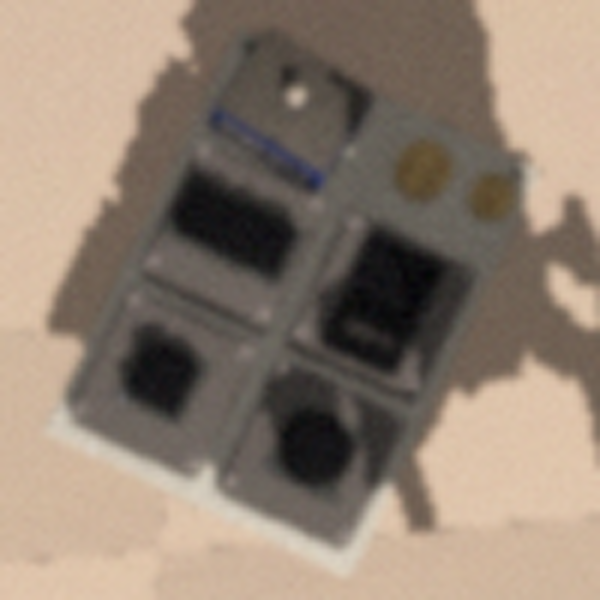

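View pics/sidec.png

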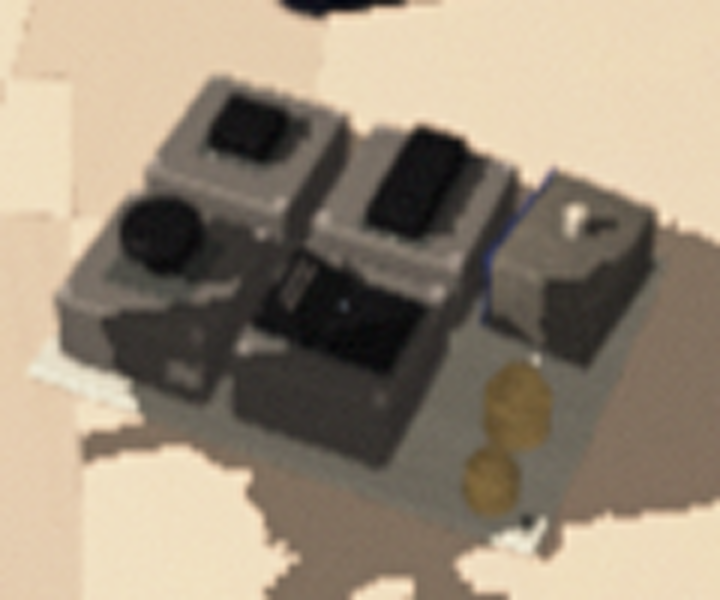

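Top crop: bar key (235,227), square (162,370), knob (315,447), rocker (382,300), plate corners (50,425), (350,575), (245,35) and (525,165). Side crop: knob (162,230), square (250,127), bar (420,180), rocker (340,310). So the bar is rear-left, the rocker rear-right, the square front-left and the knob front-right.

```bash
cat > fit.py <<'E'
from h import *
from scipy.optimize import least_squares
T,S=load('top'),load('side')
pt=lambda U,V:np.array([282+(U+.5)/6-.5,142+(V+.5)/6-.5]); ps=lambda U,V:np.array([260+(U+.5)/6-.5,200+(V+.5)/6-.5])
def tri(a,b):
    A=[];y=[]
    for c,p in((T,a),(S,b)):
        o,d=ray(c,*p); d/=np.linalg.norm(d); P=np.eye(3)-np.outer(d,d); A.append(P); y.append(P@o)
    return np.linalg.lstsq(np.vstack(A),np.hstack(y),rcond=None)[0]
for n,a,b in(('knob',(315,447),(160,228)),('square',(162,368),(252,122)),('bar',(235,225),(425,175)),('rocker',(382,300),(340,310))):
    print(n,tri(pt(*a),ps(*b)).round(4),'depth',at(T,*pt(*a)).round(4),at(S,*ps(*b)).round(4))
obs=[(T,pt(50,425),(-80,80,8)),(T,pt(350,575),(-80,-80,8)),(T,pt(525,165),(135,-80,8)),(T,pt(245,35),(135,80,8)),
 (T,pt(315,447),(-38,-38,70)),(T,pt(162,368),(-38,38,57)),(T,pt(235,225),(38,38,57)),
 (S,ps(160,228),(-38,-38,70)),(S,ps(252,122),(-38,38,58)),(S,ps(425,175),(38,38,58)),(S,ps(30,368),(-80,-80,8)),(S,ps(545,552),(135,-80,8))]
def w(x,p):
    c,s=np.cos(x[2]),np.sin(x[2]); p=np.array(p)/1e3; return np.array([x[0]+c*p[0]-s*p[1],x[1]+s*p[0]+c*p[1],p[2]])
f=lambda x:np.hstack([proj(c,w(x,p))-q for c,q,p in obs])
r=least_squares(f,[.45,-.28,-.44],loss='soft_l1'); x=r.x
print(x.round(4)); print(f(x).reshape(-1,2).round(2))
for n,p in(('rocker_end',(18,-38,60)),('knob',(-38,-38,70)),('bar',(38,38,58)),('sq',(-38,38,58))): print(n,w(x,p).round(4))
E
python3 fit.py
```

```text
knob [ 0.4773 -0.3259  0.0669] depth [ 0.4769 -0.3256  0.0711] [ 0.4777 -0.3299  0.0712]
square [ 0.514  -0.2579  0.057 ] depth [ 0.5146 -0.2579  0.0565] [ 0.5135 -0.26    0.0589]
bar [ 0.5811 -0.2917  0.0569] depth [ 0.5798 -0.2918  0.0566] [ 0.5821 -0.2948  0.0603]
rocker [ 0.5454 -0.3585  0.0532] depth [ 0.545  -0.3583  0.0549] [ 0.5458 -0.355   0.0493]
[ 0.5299 -0.3091 -0.457 ]
[[-1.24  0.07]
 [ 0.13 -0.35]
 [ 2.88 -0.07]
 [-1.01 -2.25]
 [ 0.27 -0.75]
 [ 0.15  0.74]
 [-0.01 -0.36]
 [ 0.62 -0.75]
 [-0.39 -0.23]
 [-0.67 -0.2 ]
 [-0.26  0.62]
 [-0.82  0.54]]
rocker_end [ 0.5293 -0.3512  0.06  ]
knob [ 0.479  -0.3264  0.07  ]
bar [ 0.5808 -0.2918  0.058 ]
sq [ 0.5126 -0.2582  0.058 ]
```

```bash
cat > go.py <<'E'
from h import *
import sys
from scipy.spatial.transform import Rotation as Ro
s=get_state(); R=np.array(s['ee_rot']); yaw=-0.46
def go(P):
    Rt=Ro.from_euler('z',yaw).as_matrix()@np.diag([1,-1,-1.])
    print('shift',(R.T@(np.array(P)-s['ee_pos'])).round(4),'rot',Ro.from_matrix(R.T@Rt).as_rotvec().round(4))
P=[float(a) for a in sys.argv[1:4]]; P[2]+=env.tips_ahead
print('t',s['time_s'],'pos',np.round(s['ee_pos'],4),'F',np.round(s['force'],1),'tips',env.tips_ahead,'w',s['gripper_width'],np.round(s['joint_pos'],2)); go(P)
E
python3 go.py .529 -.351 .12
```

```text
t 0.1 pos [ 0.1798 -0.4929  0.2448] F [-0.5 -0.3  0.6] tips 0.014 w 1.004224215999628 [-1.22  0.24 -0.01  1.32 -0.    1.57]
shift [ 0.3767 -0.0135  0.1108] rot [-1.200e-03  5.000e-04  8.098e-01]
```

move_arm(targets=[0.038,-0.001,0,0,0,0.08,1,0.075,-0.003,0,0,0,0.16,1,0.113,-0.004,0,0,0,0.24,1,0.15,-0.005,0,0,0,0.32,1,0.188,-0.007,0,0,0,0.4,1,0.226,-0.008,0,0,0,0.48,1,0.264,-0.009,0,0,0,0.57,1,0.3,-0.011,0,0,0,0.65,1,0.34,-0.012,0,0,0,0.73,1,0.377,-0.0135,0,0,0,0.81,1], force=40)

```text
time_s: 0.93
ee_pos: [0.5312, -0.3501, 0.2448]
ee_rot: [[0.894, -0.448, -0.0], [-0.448, -0.894, 0.0], [-0.001, -0.0, -1.0]]
force: [-0.5, -0.6, 0.7]
gripper_width: 0.001
grip_force: 0.0
```

```bash
python3 go.py .529 -.351 .10
```

```text
t 0.9333 pos [ 0.5312 -0.3501  0.2448] F [-0.5 -0.6  0.7] tips 0.014 w 0.0006138371831929738 [-0.58  0.44  0.28  1.41  0.    3.02]
shift [-0.0015  0.0018  0.1308] rot [-0.0002  0.0006 -0.004 ]
```

move_arm(targets=[-0.001,0.001,0.035,0,0,0,1,-0.0015,0.0018,0.07,0,0,0,1,-0.0015,0.0018,0.105,0,0,0,1,-0.0015,0.0018,0.14,0,0,0,1,-0.0015,0.0018,0.153,0,0,0,1,-0.0015,0.0018,0.153,0,0,0,1])

```text
time_s: 1.43
ee_pos: [0.525, -0.3506, 0.0878]
ee_rot: [[0.896, -0.444, -0.006], [-0.444, -0.896, 0.004], [-0.008, -0.001, -1.0]]
force: [0.3, 0.4, 0.0]
gripper_width: 0.0
grip_force: 0.0
```

```bash
python3 go.py .529 -.351 .051; python3 - <<'E'
from h import *
c=shot('side');a=cv2.resize(c['pixels'][190:290,260:380],(720,600),interpolation=cv2.INTER_CUBIC)
cv2.imwrite('pics/s1.png',a[:,:,::-1])
E
```

```text
t 1.4333 pos [ 0.525  -0.3506  0.0878] F [0.3 0.4 0. ] tips 0.014 w 0.0003896433856301465 [-0.59  0.51 -0.01  1.06  0.    3.01]
shift [ 0.0039 -0.0013  0.0227] rot [-0.0011  0.0077 -0.0001]
```

View pics/s1.png

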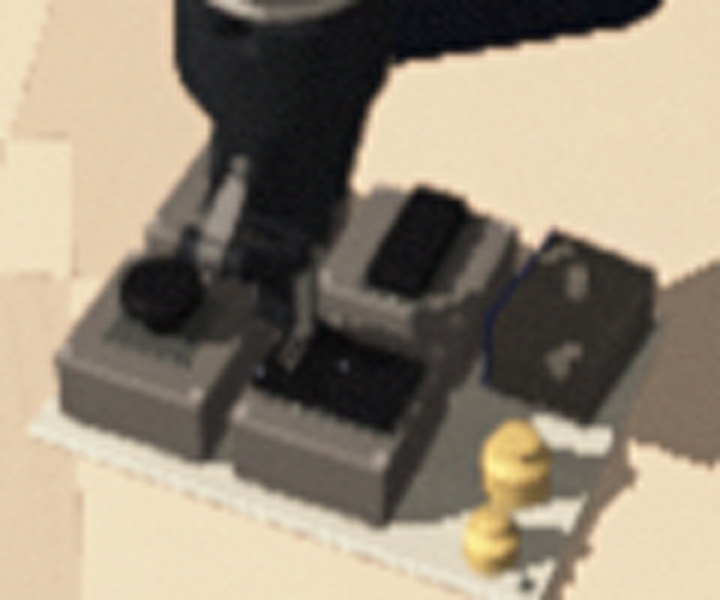

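The fingertips, at about (290,365), stand just above the raised rocker end. I'll read the settled pose next.

move_arm(targets=[0,0,0,0,0,0,1,0,0,0,0,0,0,1,0,0,0,0,0,0,1])

```text
time_s: 1.73
ee_pos: [0.5282, -0.3529, 0.0941]
ee_rot: [[0.896, -0.444, 0.002], [-0.444, -0.896, -0.002], [0.003, 0.0, -1.0]]
force: [-0.9, 0.0, 0.1]
gripper_width: 0.005
grip_force: 0.0
```

```bash
python3 go.py .529 -.351 .051
```

```text
t 1.7333 pos [ 0.5282 -0.3529  0.0941] F [-0.9  0.   0.1] tips 0.014 w 0.00461832894304784 [-0.59  0.5  -0.01  1.06  0.    3.01]
shift [-0.0002 -0.002   0.0291] rot [ 0.0003 -0.0028 -0.0003]
```

move_arm(targets=[0,-0.001,0.004,0,0,0,1,0,-0.001,0.008,0,0,0,1,0,-0.001,0.012,0,0,0,1,0,-0.001,0.016,0,0,0,1,0,-0.001,0.02,0,0,0,1,0,-0.001,0.023,0,0,0,1,0,-0.001,0.025,0,0,0,1,0,-0.001,0.027,0,0,0,1,0,-0.001,0.027,0,0,0,1,0,-0.001,0.027,0,0,0,1])

```text
time_s: 2.57
ee_pos: [0.5275, -0.3512, 0.066]
ee_rot: [[0.896, -0.444, -0.0], [-0.444, -0.896, 0.0], [-0.0, -0.0, -1.0]]
force: [-3.5, 3.4, 8.9]
gripper_width: 0.002
grip_force: 4.6
```

move_arm(targets=[0,0,0.001,0,0,0,1,0,0,0.002,0,0,0,1,0,0,0.003,0,0,0,1,0,0,0.003,0,0,0,1])

```text
time_s: 2.9
ee_pos: [0.5275, -0.3512, 0.0656]
ee_rot: [[0.896, -0.444, 0.001], [-0.444, -0.896, -0.001], [0.002, 0.0, -1.0]]
force: [-11.1, 6.9, 31.5]
gripper_width: 0.004
grip_force: 15.7
```

Force rose to 31 N with almost no travel, so the rocker is on its stop. I'll lift and check it.

move_arm(targets=[0,0,-0.006,0,0,0,1,0,0,-0.02,0,0,0,1,0,0,-0.035,0,0,0,1,0,0,-0.05,0,0,0,1,0,0,-0.05,0,0,0,1,0,0,-0.05,0,0,0,1])

```text
time_s: 3.4
ee_pos: [0.5284, -0.3517, 0.1128]
ee_rot: [[0.896, -0.444, 0.002], [-0.444, -0.896, -0.001], [0.002, 0.0, -1.0]]
force: [-0.2, 0.6, -0.0]
gripper_width: 0.001
grip_force: 0.0
```

```bash
python3 go.py .479 -.326 .080; python3 - <<'E'
from h import *
c=shot('side');a=cv2.resize(c['pixels'][190:290,260:380],(720,600),interpolation=cv2.INTER_CUBIC)
cv2.imwrite('pics/s2.png',a[:,:,::-1])
E
```

```text
t 3.4 pos [ 0.5284 -0.3517  0.1128] F [-0.2  0.6 -0. ] tips 0.014 w 0.0010870752620863895 [-0.59  0.49  0.02  1.1   0.    3.01]
shift [-0.0557 -0.0011  0.0187] rot [ 0.0002 -0.002  -0.0002]
```

View pics/s2.png

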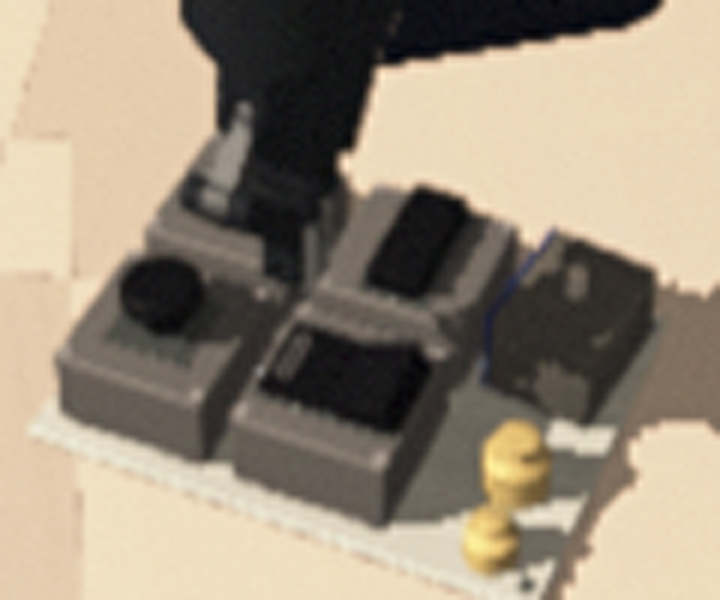

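The rocker has flipped: the near end at (290,355) is now low and level, and the far end at (410,375) is raised. Next is the knob.

move_arm(targets=[-0.028,-0.001,0,0,0,0,1,-0.056,-0.001,0,0,0,0,1,-0.056,-0.001,0,0,0,0,1,-0.056,-0.001,0.01,0,0,0,1,-0.056,-0.001,0.02,0,0,0,1,-0.056,-0.001,0.02,0,0,0,1,-0.056,-0.001,0.02,0,0,0,1])

```text
time_s: 4.03
ee_pos: [0.478, -0.3254, 0.0907]
ee_rot: [[0.896, -0.444, -0.002], [-0.444, -0.896, 0.001], [-0.002, -0.0, -1.0]]
force: [-0.5, 0.2, -0.7]
gripper_width: 0.001
grip_force: 0.0
```

```bash
python3 go.py .479 -.326 .060
```

```text
t 4.0333 pos [ 0.478  -0.3254  0.0907] F [-0.5  0.2 -0.7] tips 0.014 w 0.001274359550953489 [-0.6   0.42 -0.16  1.    0.    3.  ]
shift [0.0012 0.0001 0.0167] rot [-0.0004  0.0022 -0.0001]
```

move_arm(targets=[0,0,0.003,0,0,0,1,0,0,0.006,0,0,0,1,0,0,0.009,0,0,0,1,0,0,0.012,0,0,0,1,0,0,0.014,0,0,0,1,0,0,0.016,0,0,0,1,0,0,0.018,0,0,0,1,0,0,0.019,0,0,0,1,0,0,0.019,0,0,0,1,0,0,0.019,0,0,0,1])

```text
time_s: 4.87
ee_pos: [0.4784, -0.3258, 0.074]
ee_rot: [[0.896, -0.444, 0.001], [-0.444, -0.896, -0.001], [0.001, 0.0, -1.0]]
force: [0.3, 0.0, 8.5]
gripper_width: -0.004
grip_force: 4.3
```

move_arm(targets=[0,0,0.001,0,0,0,1,0,0,0.002,0,0,0,1,0,0,0.002,0,0,0,1,0,0,0.002,0,0,0,1])

```text
time_s: 5.2
ee_pos: [0.4785, -0.3259, 0.0738]
ee_rot: [[0.896, -0.444, 0.002], [-0.444, -0.896, -0.001], [0.003, 0.0, -1.0]]
force: [-4.3, 2.7, 26.6]
gripper_width: -0.003
grip_force: 13.1
```

The knob is at its stop: 27 N with the fingertips at 60 mm. I'll lift and move over the bar key, turning back a little to keep the last joint inside its range.

move_arm(targets=[0,0,-0.006,0,0,0,1,0,0,-0.025,0,0,0,1,0,0,-0.045,0,0,0,1,0.02,-0.02,-0.045,0,0,-0.1,1,0.04,-0.04,-0.045,0,0,-0.2,1,0.06,-0.06,-0.045,0,0,-0.3,1,0.0765,-0.076,-0.045,0,0,-0.3,1,0.0765,-0.076,-0.045,0,0,-0.3,1,0.0765,-0.076,-0.045,0,0,-0.3,1,0.0765,-0.076,-0.045,0,0,-0.3,1])

```text
time_s: 6.03
ee_pos: [0.5794, -0.2913, 0.1156]
ee_rot: [[0.987, -0.16, -0.002], [-0.16, -0.987, 0.001], [-0.002, -0.0, -1.0]]
force: [0.4, -0.4, -0.6]
gripper_width: -0.005
grip_force: 0.0
```

```bash
python3 go.py .5805 -.292 .07; python3 - <<'E'
from h import *
c=shot('side');a=cv2.resize(c['pixels'][190:290,260:380],(720,600),interpolation=cv2.INTER_CUBIC)
cv2.imwrite('pics/s3.png',a[:,:,::-1])
E
```

```text
t 6.0333 pos [ 0.5794 -0.2913  0.1156] F [ 0.4 -0.4 -0.6] tips 0.014 w -0.004888977123080085 [-0.47  0.51  0.07  1.13 -0.    2.84]
shift [0.0013 0.0005 0.0316] rot [-0.      0.0018  0.2996]
```

View pics/s3.png

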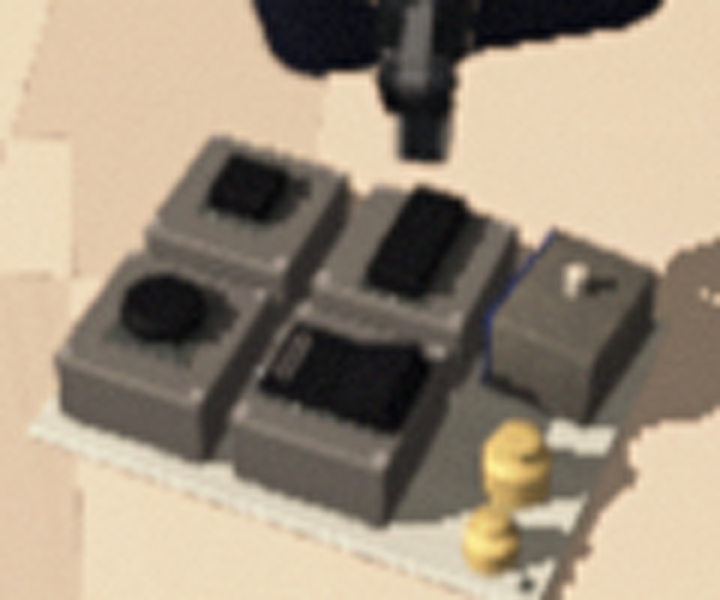

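The knob at (163,305) now sits low. The tool stands over the bar key at (420,240). Now I'll press the bar.

move_arm(targets=[0.0005,0,0.015,0,0,0,1,0.0005,0,0.03,0,0,0,1,0.0005,0,0.036,0,0,0,1,0.0005,0,0.04,0,0,0,1,0.0005,0,0.043,0,0,0,1,0.0005,0,0.046,0,0,0,1,0.0005,0,0.048,0,0,0,1,0.0005,0,0.05,0,0,0,1,0.0005,0,0.051,0,0,0,1,0.0005,0,0.051,0,0,0,1])

```text
time_s: 6.92
ee_pos: [0.5807, -0.2918, 0.0661]
ee_rot: [[0.987, -0.16, 0.0], [-0.16, -0.987, -0.001], [0.0, 0.001, -1.0]]
force: [-3.9, -1.5, 5.6]
gripper_width: 0.004
grip_force: 2.9
```

move_arm(targets=[0,0,0.001,0,0,0,1,0,0,0.002,0,0,0,1,0,0,0.002,0,0,0,1,0,0,0.002,0,0,0,1])

```text
time_s: 7.25
ee_pos: [0.5807, -0.2919, 0.0658]
ee_rot: [[0.987, -0.16, 0.001], [-0.16, -0.987, -0.001], [0.001, 0.001, -1.0]]
force: [-8.9, 1.5, 21.0]
gripper_width: 0.003
grip_force: 10.6
```

The bar is at its stop, so I'll retreat straight up.

move_arm(targets=[0,0,-0.006,0,0,0,1,0,0,-0.025,0,0,0,1,0,0,-0.05,0,0,0,1,0,0,-0.08,0,0,0,1,0,0,-0.1,0,0,0,1,0,0,-0.1,0,0,0,1,0,0,-0.1,0,0,0,1,0,0,-0.1,0,0,0,1])

```text
time_s: 7.92
ee_pos: [0.5807, -0.2913, 0.1627]
ee_rot: [[0.987, -0.159, -0.0], [-0.159, -0.987, 0.0], [-0.0, -0.0, -1.0]]
force: [0.1, 0.2, -0.6]
gripper_width: 0.001
grip_force: 0.0
```

```bash
python3 - <<'E'
from h import *
c=shot('side');a=cv2.resize(c['pixels'][190:290,260:380],(720,600),interpolation=cv2.INTER_CUBIC)
cv2.imwrite('pics/s4.png',a[:,:,::-1]); print(get_state()['force'])
E
```

```text
[-0.06170219  0.03803854 -0.70061047]
```

View pics/s4.png

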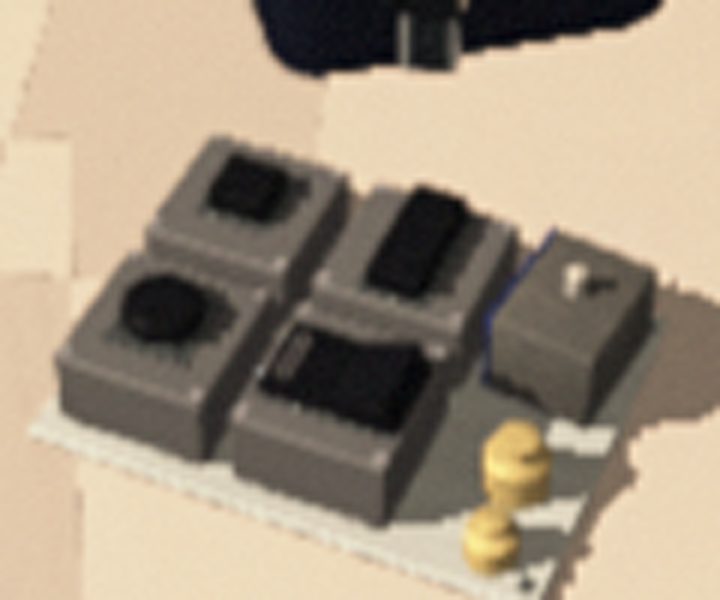

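The rocker is on (290,355), the knob is in (163,305), and the bar (420,240) and square (245,187) keys are up. The loose things near it haven't moved, and the tool is clear.

```bash
python3 -c "
from bench import order; print(order.close_job())"
```

```text
the job is handed in; nothing more can be done
None
```

The job is handed in at about 8 s of the 40 s allowed: rocker on, then knob in, then bar key pressed and back up, with the square key and loose things left alone; the judge returned no verdict.

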